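# Pull the short cell from the charging stand with the insulated tongs

## Robot

A 6-joint arm with a two-finger parallel gripper is mounted at the origin on a cart in front of the work surface, level with it; the furniture and walls round the work are solid. World frame = base frame: x ahead of the robot, y to its left, z up, the work surface at z = 0. Lengths are in m, angles in rad, forces in N, time in s.
With the tool pointing down it reaches from about 0.375 to 0.975 m from the base axis. Payload 3.8 kg.
Tool frame: the origin (TCP) lies midway between the tips of the shut fingers; the grasp point (between the pads) lies 19 mm behind it; z points along the fingers, y is the line along which they close (so a half turn about z gives the same grasp; the last joint's range is limited). The gripper opens to 85 mm and grips with 20 to 120 N. Pads are 22 mm wide; open, the fingers measure 114 mm over their backs; the gripper's body (76 mm by 85 mm) begins 54 mm behind the grasp point. The pads swing forward as they close: fully open they stand 13 mm farther back than shut.
Start: joints at [-1.175, 0.264, 1.604, -0, 1.274, -0.037], TCP at [0.283, -0.613, 0.231] pointing down, gripper open.
Joint ranges: [-2.63, 2.63], [-0.94, 2.18], [0.31, 2.57], [-1.31, 4.45], [0, 2.66], [-2.55, 2.55]. Speed limits (rad/s): [2.57, 2.57, 3.14, 3.14, 3.14, 3.14].

## Interface

Orientations are given as a rotation vector (axis times angle).
In Python, from workcell import read_state, vision, ticket gives the robot as it stands. The module is installed in compiled form; this text tells all that it offers.
- The arm moves only by the tool jog_arm, never from a script. Its arguments are lists of equal length, an entry for each row: "turn": the turn, a rotation vector about the tool's x, y, z in rad, a list of three; "delta_pos": the shift along the tool's x, y, z in m, a list of three; "gripper": the finger opening in m, from 0 to 0.0854. In form: {"turn": [[rx, ry, rz], ...], "delta_pos": [[dx, dy, dz], ...], "gripper": [gripper, ...]}. A call has 1 to 20 rows; each row shifts and turns the commanded pose from where the row before left it, along the tool's axes as they then stand; what a row does not reach is not made up. A row lasts 1/12 s, in which the tool goes at most 41.7 mm and 7.16 degrees, less where a joint would pass 70% of its speed; a pose out of reach is approached as far as the arm can. A call with a gripper value outside its range is refused whole. The fingers move at their own pace and stop on an object; "grip_force" is the grip in N (left out, the last holds). Time passes only in rows, so rows that do not move let the fingers close. It gives the time, the measured TCP pose, the force, the opening and the grip force at its end, in the units of the state.
- read_state(): the state, without advancing time (a new reading comes with each control period).
- vision.read_camera(name): name is "scene" or "top" or "wrist"; returns the picture (400x640x3 uint8, red, green, blue); there is no depth.
- vision.calibration(name): a dict with "vfov" (degrees; the focal length in pixels is half the picture's height over the tangent of half this angle, whatever the lens; pixels are square), "cx", "cy" (the principal point, pixels), "dist" ([k1, k2, p1, p2, k3] as OpenCV has them; the pictures are not rectified), "R" (3x3) and "t" (3): a world point X has camera coordinates R X + t; the wrist camera has in their place "mount" (4x4, takes a point from camera to tool coordinates, whose origin is the TCP and whose axes are the flange's). Camera axes: x right, y down, z forward; pixel columns grow to the right and rows downward; lengths in m; the calibration is good to about 2 mm. A picture is of the moment at which its call begins: read the wrist's pose just before it. calibration takes no time and is no camera call.
- ticket.finish_job(): hands the job in; it is judged then, once.
The state is a dict: "time": time; "q": joint angles; "joint_vel": joint speeds; "joint_torque": joint torques, N m; "tool_pos": TCP position; "tcp_rot": TCP orientation; "wrist_force": force on the tool from outside, world axes, zero at the start; "torque": the same for the moment, N m; "width": opening from 0.0 (shut) to 1.0 (fully open); "grip_force": force on a finger pad.
Only numpy, scipy, OpenCV 4.12 (cv2) and the standard library are available. Lean on these libraries where they do the work, as an engineer would, in place of code of your own. Each camera call takes 0.05 s, during which the arm holds its last target. There are 200 camera calls.

## Task

A cell of the wrong, shorter size has been put among the long ones in the charging stand. Pick up the insulated tongs lying on the worktop by their grips, squeeze their jaws closed on the short cell while it sits in its socket, lift it straight out and hold it up for me to take, upright, with its lower end at least 15 cm above the worktop. Finish while still holding it there in the tongs; the cells are live, so the robot's fingers must never touch any cell, the long cells must stay seated in their sockets, and the solder spool and glue tube must not be knocked away.

Things in the scene. Friction and masses are not known exactly. Their poses are not given: they have to be found in the camera images.
- tongs: loose plastic tongs with grey arms, black ribbed grips, black heel and black jaws, 208 mm long, 20 mm high, lying on edge so that the two arms are side by side and open and close in a horizontal plane; about 80 g. Origin at the underside of the heel, midway between the two arm pivots; x points along the tongs from the heel to the jaws, z up. The two arms move together. Each pivots 6 mm to its side of the midline. The jaws reach to x = 184 mm
- tongs_grip (a point): middle of the tongs' ribbed grips, on the midline, 75 mm ahead of the heel and half-way up (10 mm above the tongs' underside); axes as the tongs. Here each arm has a flat upright outer face 66 mm long and 20 mm high, to be squeezed from both sides. Outer width across the two arms here 50 mm at rest, 34 mm when the jaws are closed on an 18 mm cell
- tongs_jaw (a point): point on the midline where the jaws hold a round cell, 93 mm ahead of tongs_grip, half-way up the jaws, which are 20 mm high; each jaw has an upright V-shaped rubber seat that centres the cell (about 4 mm either way along the tongs). The clear gap between the lips of the jaws is about 44 mm at rest and falls by 2.2 mm for each mm that the grips are squeezed together; the jaws are 71 mm wide over their backs at rest, 58 mm with the grips squeezed to 44 mm
- tongs_left (a joint): angle in rad by which each arm of the tongs has been closed: 0 at rest (sprung open), about 0.105 when closed on an 18 mm cell, stop at 0.15. The spring needs about 3 N at the grips to begin closing, 6 N at 44 mm grip width, 10 N at 34 mm; the rest of the squeeze goes to the jaws (about 0.45 of it)
- stand: black four-bay charging stand, fixed to the worktop; a 52 mm deep (x), 206 mm wide (y), 24 mm high socket block with a 32 mm high housing behind it on +x (x 25 to 56 mm) and a low front lip (to x = -38 mm, 16 mm high). Origin at its underside below the row of sockets, midway between the two middle ones; front faces its -x. Four round upright sockets at x = 0, y = -75, -25, 25, 75 mm, 20 mm wide, 18 mm deep (floor 6 mm above the worktop)
- cell_short: the short cell, a loose upright cylinder 18 mm across and 50 mm long, 35 g, standing in one of the four sockets (which one changes), so that 32 mm stick out and its top is 56 mm above the worktop. Origin at the centre of its lower end, z along its axis, up
- cell_short_center (a point): centre of the short cell, 25 mm above its lower end
- cell_a: a long cell, 18 mm across and 65 mm long, 45 g, standing in another socket, top 71 mm above the worktop. Origin at the centre of its lower end
- cell_b: a long cell like cell_a, in another socket
- cell_c: a long cell like cell_a, in another socket
- solder_spool: loose spool of solder, 53 mm across, 35 mm high, a bystander; origin under its centre
- glue_tube: loose black glue tube, 28x102x17 mm, lying, a bystander; origin under its centre, long along its y
There are look-alikes about, which are no part of the job. What is shaped like the cell_b but blue or red is not meant.

How it is judged:
On the way, in this order (a step that is already met when the one before it is completed fails the run):
1. the tongs are picked up off the worktop in the fingers (height (world z) of tongs_grip above 0.025 m and contact force between the fingers and tongs above 1 N), for 0.2 s.
2. the tongs' jaws are closed on the short cell while it still sits in its socket (contact force between tongs and cell_short above 2 N and value of joint tongs_left between 0.085 and 0.125 rad and horizontal distance between tongs_jaw and cell_short_center below 0.012 m and height (world z) of cell_short below 0.012 m and angle between cell_short's own z axis and vertical below 0.2 rad), for 0.2 s.
At the end, for the whole second after the job is handed in: the short cell is held still in the closed jaws (within 15 mm of the jaw point, over 1 N), within 15 degrees of upright, lower end 145 mm or more above the worktop; the fingers hold the tongs, not the cell; the long cells sit within 4 mm of their socket floors (height (world z) of cell_short above 0.145 m and angle between cell_short's own z axis and vertical below 0.26 rad and linear speed of cell_short below 0.03 m/s and contact force between tongs and cell_short above 1 N and value of joint tongs_left between 0.085 and 0.125 rad and horizontal distance between tongs_jaw and cell_short_center below 0.015 m and contact force between the fingers and tongs above 1 N and contact force between the fingers and cell_short below 0.2 N and height (world z) of each of cell_a, cell_b, cell_c below 0.01 m); the arm keeps its last pose, push and grip.
It fails at once if the fingers touch a cell (contact force between the fingers and cell_short above 0.5 N or contact force between the fingers and cell_a above 0.5 N or contact force between the fingers and cell_b above 0.5 N or contact force between the fingers and cell_c above 0.5 N).
It fails at once if a long cell is pulled up by 10 mm or more (height (world z) of any of cell_a, cell_b, cell_c above 0.016 m).
It fails at once if the solder spool or the glue tube is knocked 40 mm or more from its place (distance of any of solder_spool, glue_tube from where it was at the start of the episode above 0.04 m).
It also fails if it takes over 45 s, if anything falls off the work surface, if the arm or the gripper's body presses on something with over 40 N, if the wrist force passes 120 N, or if a joint passes its speed limit or range.

## Working session

There is one attempt and no reset: what is moved stays moved. The work goes in short steps, Python scripts to look and compute and a tool call to move; the robot and the scene stay as the last step left them, time stands still between calls to the robot, and variables do not carry over. Pictures are saved under pics/ and viewed, at most 10 in all, crops included, and the job is handed in when it is done.

Besides the shell and the picture viewer there is one more tool, called after "Request:" as name(argument=value, ...) on one line, values as JSON. jog_arm: Moves the arm, as the interface text tells. Its arguments: {"type":"object","properties":{"turn":{"type":"array","items":{"type":"array","items":{"type":"number"}}},"delta_pos":{"type":"array","items":{"type":"array","items":{"type":"number"}}},"gripper":{"type":"array","items":{"type":"number"}},"grip_force":{"type":"number"}},"required":["turn","delta_pos","gripper"]}

```bash
mkdir -p pics
cat > h.py <<'E'
import numpy as np, cv2
from workcell import read_state, vision, ticket
def K(c):
    f=200/np.tan(np.radians(c["vfov"])/2); return np.array([[f,0,c["cx"]],[0,f,c["cy"]],[0,0,1.]])
def cam(name,st=None):
    c=vision.calibration(name)
    if name=="wrist":
        st=st or read_state(); M=np.array(c["mount"]); Rt=cv2.Rodrigues(np.array(st["tcp_rot"],float))[0]
        Rcw=Rt@M[:3,:3]; o=Rt@M[:3,3]+np.array(st["tool_pos"])
        return K(c),np.array(c["dist"],float),Rcw.T,-Rcw.T@o
    return K(c),np.array(c["dist"],float),np.array(c["R"]),np.array(c["t"])
def onplane(C,px,z):
    k,d,R,t=C; p=cv2.undistortPoints(np.array(px,float).reshape(-1,1,2),k,d).reshape(-1,2)
    r=np.c_[p,np.ones(len(p))]@R; o=-R.T@t
    return o+r*((z-o[2])/r[:,2])[:,None]
def proj(C,X):
    k,d,R,t=C; return cv2.projectPoints(np.array(X,float).reshape(-1,1,3),cv2.Rodrigues(R)[0],t,k,d)[0].reshape(-1,2)
def snap(name,fn=None):
    st=read_state(); im=vision.read_camera(name)
    if fn: cv2.imwrite("pics/"+fn,im[:,:,::-1])
    return im,cam(name,st)
E
python3 - <<'E'
from h import *
for n in("top","scene","wrist"):
    im,C=snap(n,n+"0.png"); print(n,-C[2].T@C[3],C[2][2])
print(read_state())
E
```

```text
top [ 0.29751525 -0.03651836  0.9160401 ] [ 0.19445456  0.00244991 -0.98090847]
scene [-0.01738714  0.91403886  0.53877142] [ 0.40826284 -0.82068961 -0.39973744]
wrist [ 0.3450031  -0.58315661  0.37216565] [-0.24751976 -0.11273077 -0.96230231]
{'time': 0.15, 'q': array([-1.17490529e+00,  2.64596882e-01,  1.60506431e+00,  1.79550821e-05,
        1.27371422e+00, -3.69145587e-02]), 'joint_vel': array([ 0.00051378, -0.00241726, -0.00459663,  0.00092588, -0.00071631,
       -0.00142582]), 'joint_torque': array([ 6.81426081e-04, -5.15906525e+01, -3.67959130e+01,  2.21547759e-05,
        8.07940989e-03, -8.59108496e-06]), 'tool_pos': array([ 0.28288193, -0.61223374,  0.23023457]), 'tcp_rot': array([-3.06660417e+00, -6.74170220e-01,  4.73140925e-04]), 'wrist_force': array([-1.33418351, -0.21208108, -0.32425275]), 'torque': array([ 0.03221521,  0.03598173, -0.01097515]), 'grip_force': 0.0, 'width': 1.0034682998643683}
```

View pics/top0.png

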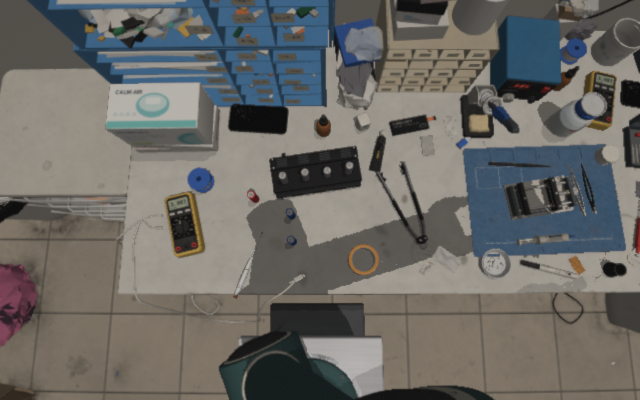

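View pics/scene0.png

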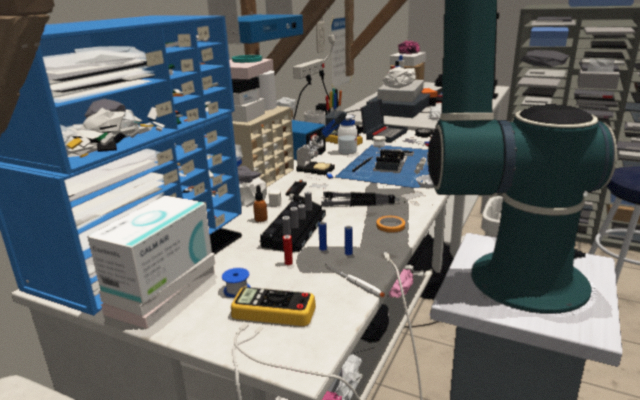

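Run:
```python
from h import *
im=cv2.imread("pics/top0.png")
cv2.imwrite("pics/c1.png",cv2.resize(im[105:255,250:450],None,fx=4,fy=4,interpolation=cv2.INTER_CUBIC))
C=cam("top")
print(onplane(C,[(282,175),(305,172),(327,170),(349,168)],.06)); print(onplane(C,[(421,240),(380,175),(404,165),(378,152),(409,125)],.02))
```

```text
[[ 0.50287366  0.06254857  0.06      ]
 [ 0.50969657  0.01129911  0.06      ]
 [ 0.51424273 -0.03782943  0.06      ]
 [ 0.51880477 -0.08704634  0.06      ]]
[[ 0.36115191 -0.25029887  0.02      ]
 [ 0.512244   -0.16155188  0.02      ]
 [ 0.53631924 -0.21858102  0.02      ]
 [ 0.56806231 -0.15837538  0.02      ]
 [ 0.63537157 -0.23457652  0.02      ]]
```

View pics/c1.png

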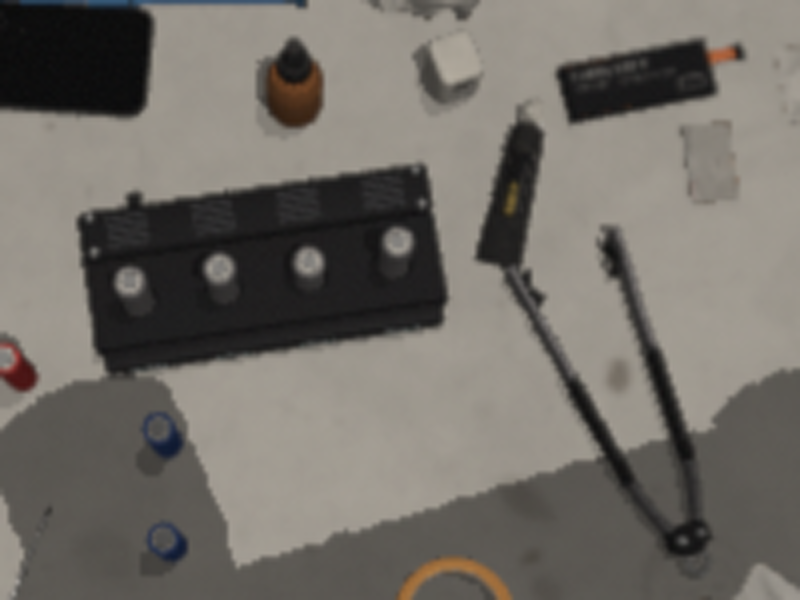

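Request:
jog_arm(turn=[[0,0,0],[0,0,0],[0,0,0],[0,0,0],[0,0,0],[0,0,0],[0,0,0],[0,0,0],[0,0,0],[0,0,0],[0,0,0],[0,0,0],[0,0,0],[0,0,0],[0,0,0],[0,0,0]], delta_pos=[[0.021,-0.021,0],[0.021,-0.021,0],[0.021,-0.021,0],[0.021,-0.021,0],[0.021,-0.021,0],[0.021,-0.021,0],[0.021,-0.021,0],[0.021,-0.021,0],[0.021,-0.021,0],[0.021,-0.021,0],[0.021,-0.021,0],[0.021,-0.021,0],[0.021,-0.021,0],[0.021,-0.021,0],[0,0,0],[0,0,0]], gripper=[0.0854,0.0854,0.0854,0.0854,0.0854,0.0854,0.0854,0.0854,0.0854,0.0854,0.0854,0.0854,0.0854,0.0854,0.0854,0.0854])

```text
time: 1.48
tool_pos: [0.4269, -0.2213, 0.2311]
tcp_rot: [3.067, 0.68, -0.0]
wrist_force: [-0.0, -0.6, 0.4]
width: 1.001
grip_force: 0.0
```

Run:
```python
from h import *
im,C=snap("wrist","w1.png"); st=read_state(); print(st["tool_pos"],st["tcp_rot"],st["time"])
print(proj(C,[(0.361,-0.25,.02),(0.512,-.162,.02),(.536,-.219,.02)]))
```

```text
[ 0.42666901 -0.22222745  0.23115533] [ 3.06737027e+00  6.77230884e-01 -6.31488044e-04] 1.5333
[[318.66986577 224.75041845]
 [304.27563156  79.18980169]
 [359.5557677   81.42869446]]
```

View pics/w1.png

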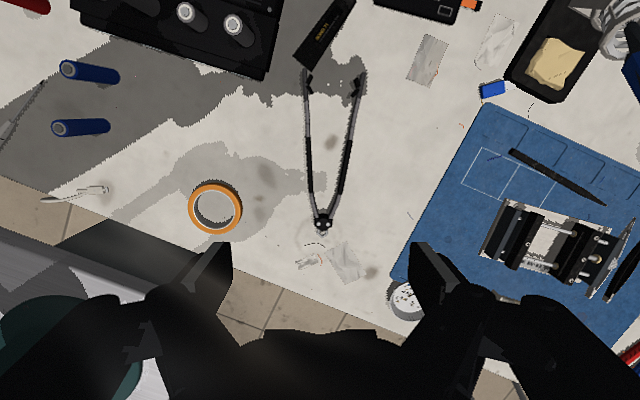

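```bash
python3 - <<'E'
from h import *
im=cv2.imread("pics/w1.png"); C=cam("wrist")
g=im.max(2)
for r in range(76,240,8):
    c=np.where(g[r,285:385]<70)[0]+285
    s=np.split(c,np.where(np.diff(c)>2)[0]+1)
    print(r,[(int(a[0]),int(a[-1])) for a in s if len(a)>1])
P=onplane(C,[(323,222),(306,86),(360,86)],.02);print(P)
T=cam("top")
for n,px in(("top",(282,175)),):pass
E
python3 - <<'E'
import cv2
im=cv2.imread("pics/w1.png");cv2.imwrite("pics/c2.png",cv2.resize(im[0:240,150:390],None,fx=2.5,fy=2.5,interpolation=cv2.INTER_CUBIC))
E
```

```text
76 [(301, 312), (357, 365)]
84 [(301, 309), (354, 363)]
92 [(303, 313), (352, 361)]
100 [(304, 307), (354, 356)]
108 [(352, 354)]
116 [(350, 352)]
124 [(349, 351)]
132 [(348, 349)]
140 [(306, 310), (346, 351)]
148 [(306, 310), (344, 350)]
156 [(307, 311), (343, 349)]
164 [(307, 311), (341, 347)]
172 [(307, 311), (339, 345)]
180 [(308, 312), (338, 344)]
188 [(308, 312), (336, 342)]
196 [(334, 337)]
204 [(330, 334)]
212 [(327, 331)]
220 [(314, 331)]
228 [(317, 327)]
236 []
[[ 0.36644907 -0.25435077  0.02      ]
 [ 0.50616563 -0.16779468  0.02      ]
 [ 0.53171979 -0.22280733  0.02      ]]
```

View pics/c2.png

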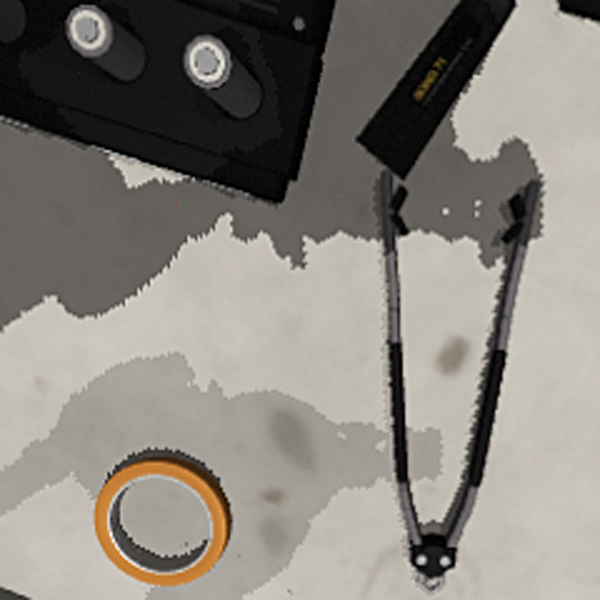

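Run:
```python
from h import *
C=cam("wrist");im=cv2.imread("pics/w1.png");g=im.max(2)
for r in list(range(134,142))+list(range(188,198)): print(r,g[r,304:314],g[r,334:352])
L=onplane(C,[(305.7,r0) for r0 in(140,)]+[(307.7,190)],.02);R=onplane(C,[(351.5,140),(342.2,190)],.02)
print(L,R)
for a,b in zip(L,R):print((a+b)/2,np.linalg.norm(a-b))
m=(L+R)/2;v=m[0]-m[1];yaw=np.arctan2(v[1],v[0]);u=np.array([np.cos(yaw),np.sin(yaw),0]);print("yaw",yaw)
for px in[(323,222),(323,228),(308,137),(348,137),(311,193),(338,193),(303,70),(364,73)]:
    p=onplane(C,[px],.02)[0]; print(px,(p-m[1])@u,(p-m[1])@[-u[1],u[0],0])
```

```text
134 [174  91  71 108 115  62 165 200 196 194] [176 182 189 192 193 192 193 195 193 198 199 173 100  63  35  39  94 110]
135 [163  81  73 112 121  68 129 191 199 194] [164 173 178 185 190 193 193 195 195 201 186 105  56  60  31  55 101 115]
136 [111  33  65 100 106  65 120 190 199 194] [153 160 169 175 184 192 194 194 196 203 174  95  65  63  32  64 105 112]
137 [121  56  31  39  25  20  70 182 200 194] [150 153 158 169 178 187 191 195 196 206 125  54  65  62  29  68 108 110]
138 [177 102  17  11  18   2  65 184 202 194] [145 150 154 164 177 185 192 194 196 205 157  81  68  48  26  78 113 111]
139 [176 103  19  15  21   6  71 187 203 196] [142 147 153 167 178 186 190 193 196 202 191 114  64  41  28  74 101  94]
140 [175 114  35  19  20  10  60 185 203 194] [139 146 155 169 181 187 190 194 198 200 176 105  53  20   9   6  14  23]
141 [176  92   8  17  22  12  17 179 203 196] [140 149 161 171 181 186 191 197 201 186 102  58  44   9  12  17  18   0]
188 [162 164 170 132  50  10  19  15   0 147] [180 100  59  35   4  19  24  22   5 123 192 197 192 192 194 196 195 194]
189 [162 164 170 184
[... 1073 characters left out ...]
 -0.1919978   0.02      ]
 [ 0.39673981 -0.21926107  0.02      ]] [[ 0.47418903 -0.24100902  0.02      ]
 [ 0.41472432 -0.25795903  0.02      ]]
[ 0.46280111 -0.21650341  0.02      ] 0.05404477813202534
[ 0.40573207 -0.23861005  0.02      ] 0.04267288273752641
yaw 0.369568256959806
(323, 222) -0.042316494839469886 -0.0004884394018584
(323, 228) -0.050515913872530675 -0.0010513964065607094
(308, 137) 0.06309202334028663 0.02444653454621357
(348, 137) 0.0661709523359072 -0.02252343347128466
(311, 193) -0.004974643002264489 0.016996562281946164
(338, 193) -0.002783302495786424 -0.016424398468483075
(303, 70) 0.13561464590742353 0.0339418566804835
(364, 73) 0.136954201952309 -0.03379451565028884
```

Run:
```python
from h import *
im=cv2.imread("pics/top0.png");T=cam("top")
g=im.min(2)[155:190,270:360];m=(g>95).astype(np.uint8)
n,l,s,c=cv2.connectedComponentsWithStats(m);
P=[tuple(c[i]+[270,155]) for i in range(1,n) if s[i][4]>8];P.sort();print(P,[s[i][4] for i in range(1,n)])
W=cam("wrist");print("w71",onplane(W,[(186,12),(233.2,24.8)],.071),"w56",onplane(W,[(186,12),(233.2,24.8)],.056))
if len(P)==4:
    A=onplane(T,P,.071);print(A,onplane(T,P,.056))
    v=A[3]-A[0];print(np.linalg.norm(v),np.arctan2(v[0],-v[1]), [A[0]+v*k/3 for k in(1,2)])
print(onplane(T,[(250+160/4,105+430/4),(250+163/4,105+540/4)],.065))
```

```text
[(np.float64(270.7105263157895), np.float64(182.3684210526316)), (np.float64(274.57142857142856), np.float64(155.85714285714286)), (np.float64(281.9166666666667), np.float64(174.97222222222223)), (np.float64(304.22222222222223), np.float64(171.66666666666666)), (np.float64(326.8378378378378), np.float64(170.0810810810811)), (np.float64(349.07894736842104), np.float64(164.94736842105263)), (np.float64(352.84375), np.float64(188.40625)), (np.float64(358.6923076923077), np.float64(158.23076923076923))] [np.int32(28), np.int32(2), np.int32(1), np.int32(13), np.int32(38), np.int32(1), np.int32(37), np.int32(36), np.int32(38), np.int32(36), np.int32(32)]
w71 [[ 0.51483873 -0.0482497   0.071     ]
 [ 0.52325818 -0.09003044  0.071     ]] w56 [[ 0.51613513 -0.0410762   0.056     ]
 [ 0.52497245 -0.08493054  0.056     ]]
[[0.41781539 0.04278916 0.065     ]
 [0.35825918 0.04018523 0.065     ]]
```

Run:
```python
from h import *
T=cam("top");P=[(281.92,174.97),(304.22,171.67),(326.84,170.08),(349.08,164.95)]
A=onplane(T,P,.071);B=onplane(T,P,.056);print(A,B)
v=A[3]-A[0];print(np.linalg.norm(v),np.arctan2(v[0],-v[1]),[A[0]+v*k/3 for k in(1,2)])
```

```text
[[ 0.50030293  0.06145332  0.071     ]
 [ 0.50772087  0.01241209  0.071     ]
 [ 0.51127636 -0.03745943  0.071     ]
 [ 0.52291813 -0.08665873  0.071     ]] [[ 0.50390254  0.06319238  0.056     ]
 [ 0.51145215  0.01328064  0.056     ]
 [ 0.51507075 -0.03747613  0.056     ]
 [ 0.52691917 -0.08754875  0.056     ]]
0.14982865226782707 0.15151948631123108 [array([0.50784133, 0.01208264, 0.071     ]), array([ 0.51537973, -0.03728804,  0.071     ])]
```

Request:
jog_arm(turn=[[0,0,0.065],[0,0,0],[0,0,0],[0,0,0],[0,0,0],[0,0,0],[0,0,0],[0,0,0],[0,0,0],[0,0,0],[0,0,0],[0,0,0]], delta_pos=[[0,0,0],[0.005,0.0077,0],[0,0,0.024],[0,0,0.024],[0,0,0.024],[0,0,0.024],[0,0,0.024],[0,0,0.024],[0,0,0.024],[0,0,0.024],[0,0,0.018],[0,0,0]], gripper=[0.0854,0.0854,0.0854,0.0854,0.0854,0.0854,0.0854,0.0854,0.0854,0.0854,0.0854,0.0854], grip_force=30)

```text
time: 2.53
tool_pos: [0.4309, -0.2275, 0.0171]
tcp_rot: [-3.084, -0.573, 0.01]
wrist_force: [-0.5, 1.3, -1.2]
width: 0.998
grip_force: 0.0
```

Run:
```python
from h import *
im,C=snap("wrist","w2.png"); st=read_state(); print(st["tool_pos"],st["tcp_rot"],st["time"])
```

```text
[ 0.43215051 -0.22802979  0.01902737] [-3.08544255 -0.57329516  0.0064448 ] 2.5833
```

View pics/w2.png

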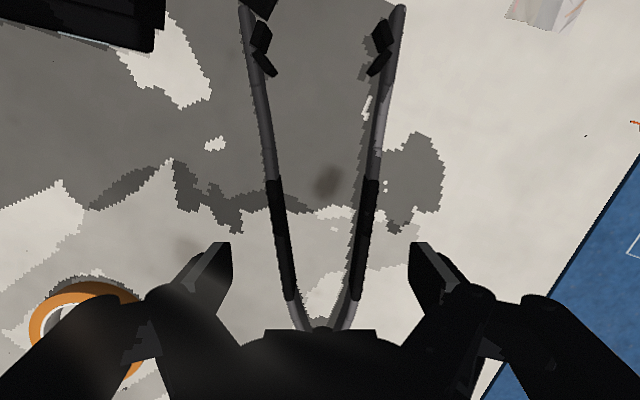

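Request:
jog_arm(turn=[[0,0,0],[0,0,0],[0,0,0],[0,0,0],[0,0,0],[0,0,0],[0,0,0],[0,0,0],[0,0,0],[0,0,0]], delta_pos=[[0,0,0.01],[0,0,0.008],[0,0,0],[0,0,0],[0,0,0],[0,0,0],[0,0,0],[0,0,0],[0,0,0],[0,0,0]], gripper=[0.0854,0.0854,0.07,0.06,0.052,0.046,0.043,0.043,0.043,0.043])

```text
time: 3.42
tool_pos: [0.4356, -0.2288, 0.005]
tcp_rot: [3.086, 0.574, 0.004]
wrist_force: [-0.5, 0.2, 5.5]
width: 0.501
grip_force: 7.6
```

Request:
jog_arm(turn=[[0,0,0],[0,0,0],[0,0,0],[0,0,0],[0,0,0],[0,0,0],[0,0,0],[0,0,0],[0,0,0],[0,0,0]], delta_pos=[[0,0,-0.005],[0,0,-0.01],[0,0,-0.015],[0,0,-0.018],[0,0,-0.018],[0,0,-0.018],[0,0,-0.018],[0,0,-0.01],[0,0,0],[0,0,0]], gripper=[0.043,0.043,0.043,0.043,0.043,0.043,0.043,0.043,0.043,0.043])

```text
time: 4.25
tool_pos: [0.4345, -0.2281, 0.116]
tcp_rot: [3.087, 0.574, 0.002]
wrist_force: [0.3, -0.2, -2.1]
width: 0.502
grip_force: 5.6
```

Run:
```python
from h import *
im,C=snap("wrist","w3.png"); st=read_state(); print(st["tool_pos"],st["tcp_rot"],st["time"],st["width"],st["grip_force"],st["wrist_force"])
```

```text
[ 0.43369487 -0.22768218  0.11488585] [-3.08826431e+00 -5.74588542e-01  6.29588132e-04] 4.3 0.5058324142183162 5.630067661113571 [ 0.800061    0.32474906 -0.85601756]
```

View pics/w3.png

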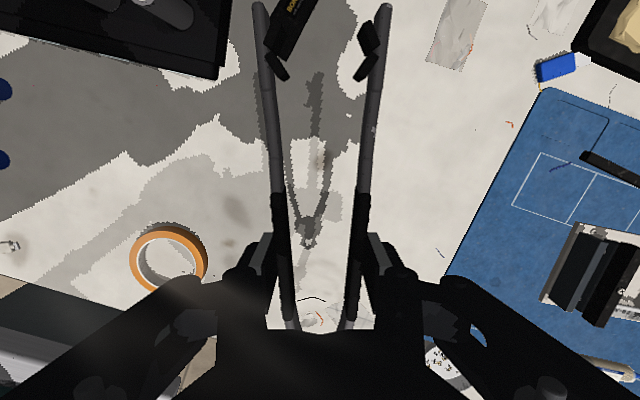

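Run:
```python
from h import *
st=read_state();C=cam("wrist",st);im=cv2.imread("pics/w3.png");g=im.max(2)
p=np.array(st["tool_pos"]);R=cv2.Rodrigues(st["tcp_rot"])[0];print(np.arctan2(R[1,0],R[0,0]),R[:,2])
for z in(.120,.126,.132,.138):
    X=onplane(C,[(259,3),(388.5,3),(275.5,195),(370,195),(286,60),(356,62)],z); print(z,np.round(((X-p)@R)*1000,1)[:,:2].tolist())
```

```text
0.36790434282979556 [-4.54513858e-04  2.51454283e-04 -9.99999865e-01]
0.12 [[110.3, -25.1], [110.3, 27.3], [29.5, -21.8], [29.5, 23.7], [89.2, -14.9], [88.5, 15.0]]
0.126 [[108.5, -24.0], [108.5, 26.1], [31.2, -20.9], [31.2, 22.7], [88.3, -14.2], [87.6, 14.3]]
0.132 [[106.7, -23.0], [106.7, 24.9], [32.9, -19.9], [32.9, 21.6], [87.4, -13.6], [86.7, 13.6]]
0.138 [[104.8, -21.9], [104.9, 23.7], [34.6, -19.0], [34.6, 20.6], [86.5, -13.0], [85.9, 12.9]]
```

Request:
jog_arm(turn=[[0,0,0.036],[0,0,0.072],[0,0,0.072],[0,0,0.036],[0,0,0],[0,0,0],[0,0,0],[0,0,0],[0,0,0],[0,0,0],[0,0,0],[0,0,0],[0,0,0],[0,0,0],[0,0,0],[0,0,0],[0,0,0],[0,0,0]], delta_pos=[[0,0,0],[0,0,0],[0,0,0],[0,0,0],[0.0015,-0.009,0],[0.0015,-0.015,0],[0.0015,-0.017,0],[0.0015,-0.018,0],[0.0015,-0.018,0],[0.0015,-0.018,0],[0.0015,-0.018,0],[0.0015,-0.018,0],[0.0015,-0.017,0],[0.0015,-0.015,0],[0.0015,-0.009,0],[0,-0.004,0],[0,0,0],[0,0,0]], gripper=[0.043,0.043,0.043,0.043,0.043,0.043,0.043,0.043,0.043,0.043,0.043,0.043,0.043,0.043,0.043,0.043,0.043,0.043])

```text
time: 5.8
tool_pos: [0.4236, -0.0515, 0.115]
tcp_rot: [3.132, 0.24, -0.001]
wrist_force: [0.2, -0.4, -0.9]
width: 0.502
grip_force: 5.6
```

Run:
```python
from h import *
im,C=snap("wrist","w4.png"); st=read_state(); print(st["tool_pos"],st["tcp_rot"],st["time"],st["width"],st["grip_force"])
```

```text
[ 0.42381491 -0.05182745  0.11512893] [ 3.13227135e+00  2.38508870e-01 -3.81459259e-04] 5.85 0.5040165665920437 5.632422729686368
```

View pics/w4.png

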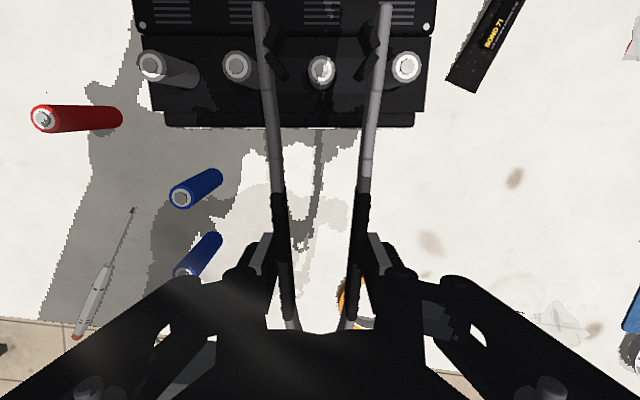

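Run:
```python
from h import *
st=read_state();C=cam("wrist",st)
p=np.array(st["tool_pos"]);R=cv2.Rodrigues(st["tcp_rot"])[0]
X=onplane(C,[(151,66),(236.5,66),(406,66)],.071);X=np.r_[X,onplane(C,[(321,70)],.056)]
print(np.round(X,4),np.round((X-p)@R*1000,1))
for z in(.12,.126,.132):
    X=onplane(C,[(288,63),(357,63),(284,20),(363,20),(261,0),(390,0)],z); print(z,np.round((X-p)@R*1000,1)[:,:2].tolist())
```

```text
[[ 0.5009  0.0593  0.071 ]
 [ 0.5086  0.0105  0.071 ]
 [ 0.5236 -0.0869  0.071 ]
 [ 0.5159 -0.0381  0.056 ]] [[ 93.  -98.2  44.1]
 [ 93.3 -48.8  44.1]
 [ 93.4  49.7  44.1]
 [ 93.1   0.4  59.1]]
0.12 [[88.0, -14.0], [88.0, 15.5], [104.3, -15.1], [104.3, 17.4], [111.4, -24.2], [111.4, 28.0]]
0.126 [[87.2, -13.4], [87.2, 14.8], [102.7, -14.5], [102.7, 16.6], [109.5, -23.1], [109.5, 26.8]]
0.132 [[86.3, -12.8], [86.3, 14.2], [101.1, -13.8], [101.1, 15.9], [107.6, -22.1], [107.6, 25.5]]
```

Request:
jog_arm(turn=[[0,0,0],[0,0,0],[0,0,0],[0,0,0],[0,0,0],[0,0,0],[0,0,0],[0,0,0],[0,0,0]], delta_pos=[[0,-0.0007,0.005],[0,0,0.011],[0,0,0.012],[0,0,0.012],[0,0,0.012],[0,0,0.011],[0,0,0.008],[0,0,0.003],[0,0,0]], gripper=[0.043,0.043,0.043,0.043,0.043,0.043,0.043,0.043,0.043])

```text
time: 6.6
tool_pos: [0.4226, -0.0508, 0.04]
tcp_rot: [-3.132, -0.237, 0.004]
wrist_force: [0.0, -0.6, -0.8]
width: 0.501
grip_force: 5.6
```

Run:
```python
from h import *
im,C=snap("wrist","w5.png"); sc,S=snap("scene","s5.png"); st=read_state(); print(st["tool_pos"],st["time"],st["width"],st["grip_force"],st["wrist_force"])
p=proj(S,[(0.5159,-.0381,.05)])[0];print(p);x,y=p.astype(int)
a=cv2.resize(sc[y-35:y+40,x-45:x+75,::-1],(800,500),interpolation=cv2.INTER_CUBIC)
cv2.imwrite("pics/c5.png",a)
```

```text
[ 0.42387711 -0.05094299  0.04130634] 6.7 0.5046923420201513 5.632309758220799 [ 0.05230987 -0.48730251  0.36860769]
[300.34423668 207.58696226]
```

View pics/c5.png

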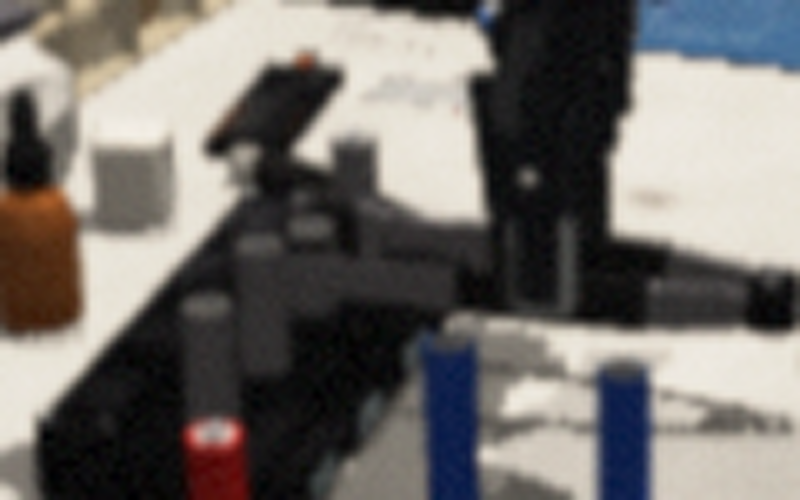

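Request:
jog_arm(turn=[[0,0,0],[0,0,0],[0,0,0],[0,0,0],[0,0,0],[0,0,0],[0,0,0],[0,0,0],[0,0,0],[0,0,0],[0,0,0]], delta_pos=[[0,0,0],[0,0,0],[0,0,0],[0,0,0],[0,0,0],[0,0,0],[0,0,0],[0,0,0],[0,0,0],[0,0,0],[0,0,0]], gripper=[0.04,0.037,0.034,0.031,0.028,0.028,0.028,0.028,0.028,0.028,0.028], grip_force=30)

```text
time: 7.62
tool_pos: [0.424, -0.0509, 0.0414]
tcp_rot: [3.132, 0.238, 0.001]
wrist_force: [1.1, -0.6, 0.1]
width: 0.39
grip_force: 31.7
```

Request:
jog_arm(turn=[[0,0,0],[0,0,0],[0,0,0],[0,0,0],[0,0,0],[0,0,0],[0,0,0],[0,0,0],[0,0,0],[0,0,0],[0,0,0],[0,0,0],[0,0,0],[0,0,0],[0,0,0],[0,0,0],[0,0,0],[0,0,0],[0,0,0],[0,0,0]], delta_pos=[[0,0,-0.003],[0,0,-0.005],[0,0,-0.008],[0,0,-0.01],[0,0,-0.011],[0,0,-0.011],[0,0,-0.012],[0,0,-0.012],[0,0,-0.012],[0,0,-0.012],[0,0,-0.012],[0,0,-0.012],[0,0,-0.012],[0,0,-0.012],[0,0,-0.011],[0,0,-0.009],[0,0,-0.007],[0,0,-0.004],[0,0,0],[0,0,0]], gripper=[0.028,0.028,0.028,0.028,0.028,0.028,0.028,0.028,0.028,0.028,0.028,0.028,0.028,0.028,0.028,0.028,0.028,0.028,0.028,0.028])

```text
time: 9.28
tool_pos: [0.4235, -0.0507, 0.2161]
tcp_rot: [-3.132, -0.238, 0.001]
wrist_force: [-0.8, 0.1, -1.8]
width: 0.385
grip_force: 30.9
```

Run:
```python
from h import *
im,C=snap("wrist"); sc,S=snap("scene"); st=read_state(); print(st["tool_pos"],st["time"],st["width"],st["grip_force"],st["wrist_force"])
p=proj(S,[(0.5159,-.0381,.14)])[0];x,y=p.astype(int)
a=cv2.resize(sc[y-60:y+65,x-60:x+60,::-1],(576,600),interpolation=cv2.INTER_CUBIC)
k=576/120
for z in(.175,.225):
    q=(proj(S,[(0.5159,-.0381,z)])[0]-[x-60,y-60])*k; cv2.circle(a,(int(q[0]),int(q[1])),4,(0,0,255),1)
b=cv2.resize(im[0:200,220:420,::-1],(220,220)); cv2.imwrite("pics/c6.png",np.c_[a,np.r_[b,np.zeros((380,220,3),np.uint8)]])
```

```text
[ 0.42313322 -0.05069613  0.2154753 ] 9.3833 0.38542460019012015 30.867106318473816 [-0.9752488  -0.43105622 -1.1943506 ]Traceback (most recent call last):
  File "<stdin>", line 8, in <module>
    res = self.concatenate(tuple(objs), axis=axis)
ValueError: all the input array dimensions except for the concatenation axis must match exactly, but along dimension 1, the array at index 0 has size 576 and the array at index 1 has size 220
```

Run:
```python
from h import *
im,C=snap("wrist"); sc,S=snap("scene"); st=read_state(); print(st["tool_pos"],st["time"])
p=proj(S,[(0.5159,-.0381,.14)])[0];x,y=p.astype(int)
a=cv2.resize(sc[y-60:y+65,x-60:x+60,::-1],(576,600),interpolation=cv2.INTER_CUBIC)
k=576/120
for z in(.18,.23):
    q=(proj(S,[(0.5159,-.0381,z)])[0]-[x-60,y-60])*k; cv2.circle(a,(int(q[0]),int(q[1])),4,(0,0,255),1)
b=cv2.resize(im[0:200,220:420,::-1],(220,220)); cv2.imwrite("pics/c7.png",np.hstack([a,np.vstack([b,np.zeros((380,220,3),np.uint8)])]))
```

```text
[ 0.42317503 -0.05068135  0.21546492] 9.4833
```

View pics/c7.png

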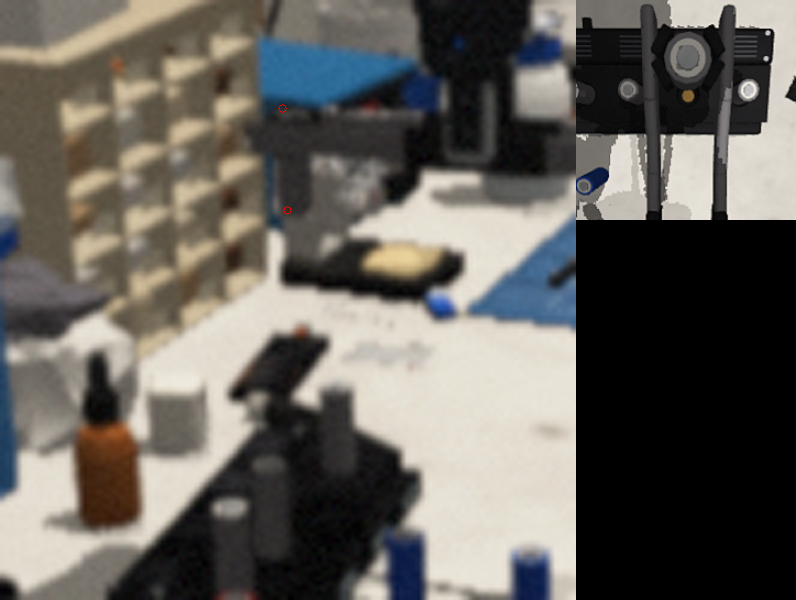

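Request:
jog_arm(turn=[[0,0,0],[0,0,0],[0,0,0],[0,0,0],[0,0,0],[0,0,0],[0,0,0],[0,0,0]], delta_pos=[[0,0,-0.004],[0,0,-0.008],[0,0,-0.01],[0,0,-0.01],[0,0,-0.005],[0,0,-0.003],[0,0,0],[0,0,0]], gripper=[0.028,0.028,0.028,0.028,0.028,0.028,0.028,0.028])

```text
time: 10.15
tool_pos: [0.4238, -0.0508, 0.2565]
tcp_rot: [3.132, 0.238, 0.001]
wrist_force: [0.9, -0.4, -1.4]
width: 0.384
grip_force: 30.9
```

Run:
```python
from h import *
sc,S=snap("scene","s8.png"); w,_=snap("wrist","w8.png")
for _ in range(15): vision.read_camera("top")
s2,_=snap("scene"); w2,_=snap("wrist"); print(read_state()["tool_pos"],read_state()["time"],read_state()["width"])
# cell-axis column in scene: brightness profile
for z in np.arange(.26,.15,-.005):
    u,v=proj(S,[(0.5159,-.0381,z)])[0]; r=int(round(v));c=int(round(u)); print(round(z,3),r,c,sc[r,c-6:c+9].mean(1).astype(int),s2[r,c:c+3].mean(1).astype(int))
d=np.abs(w[0:110,260:380].astype(int)-w2[0:110,260:380]).mean();print("wrist diff",d)
```

```text
[ 0.4237199  -0.05077732  0.25630581] 11.1 0.38325428948553963
0.26 122 296 [46 49 45 45 44 42 45 44 44 45 49 47 45 49 46] [42 46 41]
0.255 124 296 [42 44 47 41 42 44 43 45 42 47 41 45 45 43 46] [48 46 43]
0.25 126 296 [70 74 77 57 44 40 37 40 41 40 39 55 79 77 57] [42 38 38]
0.245 128 297 [87 97 86 55 45 44 42 44 44 44 64 92 99 96 98] [43 47 45]
0.24 130 297 [ 87  95  87  54  46  42  41  46  45  40  61  90  94  99 100] [47 44 43]
0.235 132 297 [93 76 59 42 43 44 43 46 41 41 59 80 93 95 92] [45 45 44]
0.23 135 297 [80 63 42 38 39 43 41 47 44 43 42 46 45 41 40] [45 43 44]
0.225 137 297 [76 68 52 51 46 41 46 46 48 46 42 42 41 44 35] [47 47 48]
0.22 139 297 [79 72 62 66 55 59 61 72 89 83 59 46 44 41 41] [64 66 70]
0.215 141 297 [83 76 54 43 39 41 43 46 53 54 41 43 40 39 41] [45 45 50]
0.21 143 297 [83 76 55 41 41 41 41 41 41 43 36 39 44 47 48] [41 42 42]
0.205 145 297 [114  86  61  42  40  43  40  41  42  44  46  60  98 122 117] [41 41 39]
0.2 147 297 [ 91  80  59  47  38  40  46  61  68  83  94  99 115 116 109] [45 58 70]
0.195 150 298 [76 66 48 45 58 78 92 88 80 84 84 82 84 85 81] [88 87 83]
0.19 152 298 [81 63 51 50 61 81 81 82 84 83 82 86 82 82 82] [81 80 82]
0.185 154 298 [84 65 43 46 67 78 80 83 82 85 81 85 80 79 82] [82 81 82]
0.18 156 298 [92 72 50 44 60 78 86 84 84 85 82 78 84 84 88] [84 88 86]
0.175 158 298 [111  80  54  47  54  74  83  77  82  81  81  81  82  82  80] [83 82 82]
0.17 160 298 [ 86 111 157 158 118  87  84  80  77  82  79  79  82  88 103] [83 81 80]
0.165 162 298 [ 87 130 196 211 194 126  87  82  82  76  77  80 100 141 169] [85 83 83]
0.16 164 298 [ 85 131 201 216 201 127  78  76  78  78  81  83 106 129 112] [73 78 79]
0.155 166 298 [ 83 130 203 209 152  77  42  43  47  50  53  59  66  56  39] [42 43 47]
0.15 168 298 [109 139 204 198 105  29  18  22  22  24  26  34  30  28  30] [16 23 18]
wrist diff 2.410959595959596
```

```bash
python3 -c "
from workcell import ticket;print(ticket.finish_job())"
```

```text
the job is handed in; nothing more can be done
None
```

I lifted the short cell (third socket from the left) out with the tongs and handed the job in with it held upright, its lower end about 0.22 m above the worktop; the handing-in gave no verdict back.

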